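# Row of bottles from the block heater to the cooling rack, order kept

### The job

The four warmed sample bottles carry no numbers: their place in the row is their only record. Move them from the block heater into the cooling rack in the same order, so that the bottle nearest the heater's control panel goes into the well nearest the rack's carrying handle, the next one into the next well, and so on. Keep the bottles upright, set each down on the floor of its well without dropping it, and do not disturb the timer and the brown reagent bottles standing behind.

Things in the scene. Friction and masses are not known exactly. Their poses are not given: they have to be found in the camera images.
- dropper_bottle: small brown glass bottle with a tall white cap, round, diameter 27, height 70 mm; takes a grip 27 mm wide from 26 to 60 mm above its underside, narrow neck and cap (13 mm) above. Origin: centre of its underside; z up along its axis. At the start it stands in block_dropper, its lowest 26 mm inside the bore (underside 44 mm above the desk). In a rack well the lowest 25 mm are inside.
- oil_bottle: small brown glass bottle with a black cap, round, diameter 25, height 58 mm; takes a grip 25 mm wide from 26 to 49 mm above its underside, narrow neck and cap (12 mm) above. Origin: centre of its underside; z up along its axis. At the start it stands in block_oil, its lowest 26 mm inside the bore (underside 44 mm above the desk). In a rack well the lowest 25 mm are inside.
- tall_bottle: slim amber vial with a black ribbed screw cap, round, diameter 24, height 88 mm, wall straight up to 66 mm, cap diameter 23 from 73 mm up to the top. Origin: centre of its underside; z up along its axis. At the start it stands in block_tall, its lowest 26 mm inside the bore (underside 44 mm above the desk). In a rack well the lowest 25 mm are inside.
- squat_bottle: squat white plastic bottle with a wide white ribbed screw cap, round, diameter 32, height 54 mm, cap diameter 32 (with ribs) from 37 mm up to the top. Origin: centre of its underside; z up along its axis. At the start it stands in block_squat, its lowest 26 mm inside the bore (underside 44 mm above the desk). In a rack well the lowest 25 mm are inside.
- block_dropper: square aluminium block 54 x 54 x 50 mm that stands with its underside 20 mm above the desk, with one upright bore of 31 mm diameter, 26 mm deep, for the dropper bottle, which stands in it at the start; sits fixed in the heater's row, top 70 mm above the desk. Origin: centre of its underside; z up; axes as those of the heater.
- block_oil: square aluminium block 54 x 54 x 50 mm that stands with its underside 20 mm above the desk, with one upright bore of 29 mm diameter, 26 mm deep, for the oil bottle, which stands in it at the start; sits fixed in the heater's row, top 70 mm above the desk. Origin: centre of its underside; z up; axes as those of the heater.
- block_tall: square aluminium block 54 x 54 x 50 mm that stands with its underside 20 mm above the desk, with one upright bore of 27 mm diameter, 26 mm deep, for the tall bottle, which stands in it at the start; sits fixed in the heater's row, top 70 mm above the desk. Origin: centre of its underside; z up; axes as those of the heater.
- block_squat: square aluminium block 54 x 54 x 50 mm that stands with its underside 20 mm above the desk, with one upright bore of 35 mm diameter, 26 mm deep, for the squat bottle, which stands in it at the start; sits fixed in the heater's row, top 70 mm above the desk. Origin: centre of its underside; z up; axes as those of the heater.
- heater: white block heater, fixed, 300 x 82 mm, 60 mm high at its rim, with a row of four aluminium blocks 56 mm apart along its x axis and a sloping control panel with a dark display at its -x end. Origin: on the underside below the middle of the row; the blocks stand at x = -84, -28, +28, +84 mm, in any order; z up.
- rack: grey plastic cooling rack, fixed, 222 x 66 mm, 30 mm high, with a row of four round wells (diameter 42 mm, rims chamfered 3 mm, floor 5 mm above the desk) 54 mm apart along its x axis, and a steel D-shaped carrying handle that sticks out 36 mm at its -x end. Origin: centre of its underside; wells at x = -81, -27, +27, +81 mm, y = 0; z up. It may be turned any way on the desk.
- timer: grey kitchen-type timer with a round dial, 47 x 66 x 62 mm, bystander. Origin: centre of its underside.
- brown_bottle: the smaller of two brown reagent bottles with black caps, the one nearer the robot, diameter 45, height 120 mm, bystander on the desk behind the work. Origin: centre of its underside.

How it is judged (in metres and radians):
At the end, for the whole second after the job is handed in: Each bottle stands released and at rest in the rack's well whose number, counted from the handle, equals the number of its heater block counted from the control panel: within 14 mm of the well's centre along and across, standing on the well floor (within 6 mm), upright within 0.15 rad (y of dropper_bottle in the frame of rack between -0.014 and 0.014 m and z of dropper_bottle in the frame of rack between -0.001 and 0.011 m and angle between each of dropper_bottle, oil_bottle, tall_bottle, squat_bottle's own z axis and vertical below 0.15 rad and linear speed of each of dropper_bottle, oil_bottle, tall_bottle, squat_bottle below 0.02 m/s and contact force between the fingers and dropper_bottle below 0.05 N and ((x of block_dropper in the frame of heater between -0.104 and -0.064 m and x of dropper_bottle in the frame of rack between -0.095 and -0.067 m) or (x of block_dropper in the frame of heater between -0.048 and -0.008 m and x of dropper_bottle in the frame of rack between -0.041 and -0.013 m) or (x of block_dropper in the frame of heater between 0.008 and 0.048 m and x of dropper_bottle in the frame of rack between 0.013 and 0.041 m) or (x of block_dropper in the frame of heater between 0.064 and 0.104 m and x of dropper_bottle in the frame of rack between 0.067 and 0.095 m)) and y of oil_bottle in the frame of rack between -0.014 and 0.014 m and z of oil_bottle in the frame of rack between -0.001 and 0.011 m and contact force between the fingers and oil_bottle below 0.05 N and ((x of block_oil in the frame of heater between -0.104 and -0.064 m and x of oil_bottle in the frame of rack between -0.095 and -0.067 m) or (x of block_oil in the frame of heater between -0.048 and -0.008 m and x of oil_bottle in the frame of rack between -0.041 and -0.013 m) or (x of block_oil in the frame of heater between 0.008 and 0.048 m and x of oil_bottle in the frame of rack between 0.013 and 0.041 m) or (x of block_oil in the frame of heater between 0.064 and 0.104 m and x of oil_bottle in the frame of rack between 0.067 and 0.095 m)) and y of tall_bottle in the frame of rack between -0.014 and 0.014 m and z of tall_bottle in the frame of rack between -0.001 and 0.011 m and contact force between the fingers and tall_bottle below 0.05 N and ((x of block_tall in the frame of heater between -0.104 and -0.064 m and x of tall_bottle in the frame of rack between -0.095 and -0.067 m) or (x of block_tall in the frame of heater between -0.048 and -0.008 m and x of tall_bottle in the frame of rack between -0.041 and -0.013 m) or (x of block_tall in the frame of heater between 0.008 and 0.048 m and x of tall_bottle in the frame of rack between 0.013 and 0.041 m) or (x of block_tall in the frame of heater between 0.064 and 0.104 m and x of tall_bottle in the frame of rack between 0.067 and 0.095 m)) and y of squat_bottle in the frame of rack between -0.014 and 0.014 m and z of squat_bottle in the frame of rack between -0.001 and 0.011 m and contact force between the fingers and squat_bottle below 0.05 N and ((x of block_squat in the frame of heater between -0.104 and -0.064 m and x of squat_bottle in the frame of rack between -0.095 and -0.067 m) or (x of block_squat in the frame of heater between -0.048 and -0.008 m and x of squat_bottle in the frame of rack between -0.041 and -0.013 m) or (x of block_squat in the frame of heater between 0.008 and 0.048 m and x of squat_bottle in the frame of rack between 0.013 and 0.041 m) or (x of block_squat in the frame of heater between 0.064 and 0.104 m and x of squat_bottle in the frame of rack between 0.067 and 0.095 m))); the robot touches nothing.
It fails at once if one of the four bottles is tipped (more than 40 degrees from upright) (angle between any of dropper_bottle, oil_bottle, tall_bottle, squat_bottle's own z axis and vertical above 0.7 rad).
It fails at once if one of the four bottles is dropped (falls free by more than about 25 mm) ((linear speed of dropper_bottle above 0.7 m/s and contact force between the fingers and dropper_bottle below 0.01 N) or (linear speed of oil_bottle above 0.7 m/s and contact force between the fingers and oil_bottle below 0.01 N) or (linear speed of tall_bottle above 0.7 m/s and contact force between the fingers and tall_bottle below 0.01 N) or (linear speed of squat_bottle above 0.7 m/s and contact force between the fingers and squat_bottle below 0.01 N)).
It fails at once if the timer or the brown reagent bottle is pushed more than 30 mm (distance of any of timer, brown_bottle from where it was at the start of the episode above 0.03 m).
It also fails if it takes over 106 s, if anything falls off the work surface, if the arm or the gripper's body presses on something with over 40 N, if the wrist force passes 120 N, or if a joint passes its speed limit or range.

### The arm

A 6-joint arm with a two-finger parallel gripper is mounted at the origin on a cart in front of the work surface, level with it; the furniture and walls round the work are solid. World frame = base frame: x ahead of the robot, y to its left, z up, the work surface at z = 0. Lengths are in m, angles in degrees, forces in N, time in s.
With the tool pointing down it reaches from about 0.4 to 0.825 m from the base axis. Payload 7 kg.
Tool frame: the origin (TCP) lies midway between the tips of the shut fingers; the grasp point (between the pads) lies 19 mm behind it; z points along the fingers, y is the line along which they close (so a half turn about z gives the same grasp; the last joint's range is limited). The gripper opens to 88 mm and grips with 3 to 60 N. Pads are 19 mm wide; open, the fingers measure 130 mm over their backs; the gripper's body (78 mm by 193 mm) begins 47 mm behind the grasp point.
Start: joints at [-55.8, 20.546, 0.682, 0, -70.136, -16.507], TCP at [0.205, -0.643, 0.227] pointing down, gripper open.
Joint ranges: [-176.03, 176.03], [-82.01, 121.73], [-58.28, 71.71], [-173.87, 95.51], [-174.79, -0.11], [-173.66, 173.66]. Speed limits (degrees/s): [136.94, 136.94, 172.46, 180, 180, 180].

### API

Orientations are given as [roll, pitch, yaw] about the fixed x, y, z axes, in that order (R = Rz(yaw) Ry(pitch) Rx(roll)).
In Python, from plant import r gives the robot as it stands.
- The arm moves only by the tool carry_out, never from a script. Its argument "deltas" is a list of rows, each a list of 3 entries, a list of its own where there are three numbers: the opening, from 0 (shut) to 1 (fully open), then the shift along the tool's x, y, z in mm, then the turn, a rotation vector about the tool's x, y, z in rad. In form: [[gripper, [tx, ty, tz], [rx, ry, rz]], ...]. A call has 1 to 12 rows; each row is the pose to reach, as a shift and turn from the pose commanded when the call began, along the tool's axes at that moment; what a row does not reach only later rows make up. A row lasts 1/10 s, in which the tool goes at most 50 mm and 8.59 degrees, less where a joint would pass 70% of its speed; a pose out of reach is approached as far as the arm can. A call with a gripper value outside its range is refused whole. The fingers move at their own pace and stop on an object; "squeeze" is the grip in N (left out, the last holds). Time passes only in rows, so rows that repeat a pose let the fingers close. It gives the time, the measured TCP pose, the force, the opening and the grip force at its end, in the units of the state.
- r.get_state(): the state, without advancing time (a new reading comes with each control period).
- r.capture(name): name is "scene" or "top" or "wrist"; returns (picture, depth): 420x560x3 uint8, red, green, blue; 420x560 float32, m along the optical axis (not along the pixel's ray), 0 where there is no reading.
- r.get_calibration(name): a dict with "fov_y" (degrees; the focal length in pixels is half the picture's height over the tangent of half this angle, whatever the lens; pixels are square), "cx", "cy" (the principal point, pixels), "distortion" ([k1, k2, p1, p2, k3] as OpenCV has them; the pictures are not rectified), "view" (4x4, takes a point from world to camera coordinates). Camera axes: x right, y down, z forward; pixel columns grow to the right and rows downward; lengths in m; the calibration is good to about 2 mm. A picture is of the moment at which its call begins: read the wrist's pose just before it. get_calibration takes no time and is no camera call; for the wrist camera it gives the pose at the moment of the call.
- r.close_job(): hands the job in; it is judged then, once.
The state is a dict: "time_s": time; "joints": joint angles; "qd": joint speeds; "joint_torque": joint torques, N m; "tcp_pos": TCP position; "eef_rot": TCP orientation; "contact_force": force on the tool from outside, world axes, zero at the start; "moment": the same for the moment, N m; "gripper_width": finger opening in m; "gripper_force": force on a finger pad.
Only numpy, scipy, OpenCV 4.12 (cv2) and the standard library are available. Lean on these libraries where they do the work, as an engineer would, in place of code of your own. Each camera call takes 0.05 s, during which the arm holds its last target. There are 200 camera calls.

## Working session

There is one attempt and no reset: what is moved stays moved. The work goes in short steps, Python scripts to look and compute and a tool call to move; the robot and the scene stay as the last step left them, time stands still between calls to the robot, and variables do not carry over. Pictures are saved under pics/ and viewed, at most 14 in all, crops included, and the job is handed in when it is done.

Besides the shell and the picture viewer there is one more tool, called after "Emit:" as name([rows], argument=value, ...), one row to a line, values as JSON. carry_out: Moves the arm, as the interface text tells. Its arguments: {"type":"object","properties":{"deltas":{"type":"array"},"squeeze":{"type":"number"}},"required":["deltas"]}

```bash
mkdir -p pics
cat > h.py <<'E'
import numpy as np, cv2
from plant import r
def K(c,h=420):
    f=h/2/np.tan(np.radians(c["fov_y"])/2)
    return np.array([[f,0,c["cx"]],[0,f,c["cy"]],[0,0,1.]]),np.array(c["distortion"],float)
def ray(c,uv):
    k,d=K(c); uv=np.array(uv,float).reshape(-1,1,2)
    n=cv2.undistortPoints(uv,k,d).reshape(-1,2)
    V=np.array(c["view"]); R,t=V[:3,:3],V[:3,3]
    return -R.T@t,np.c_[n,np.ones(len(n))]@R
def atz(c,uv,z):
    o,d=ray(c,uv); return o+d*((z-o[2])/d[:,2])[:,None]
def withdepth(c,uv,dep):
    o,d=ray(c,uv); return o+d*np.array([dep[int(v),int(u)] for u,v in uv])[:,None]
def cloud(c,dep):
    v,u=np.mgrid[0:420,0:560]; o,d=ray(c,np.c_[u.ravel(),v.ravel()])
    return (o+d*dep.reshape(-1,1)).reshape(420,560,3)
def proj(c,P):
    k,d=K(c); V=np.array(c["view"]); return cv2.projectPoints(np.array(P,float).reshape(-1,1,3),cv2.Rodrigues(V[:3,:3])[0],V[:3,3],k,d)[0].reshape(-1,2)
E
python3 - <<'E'
from h import *
for n in("scene","top","wrist"):
    c=r.get_calibration(n); p,d=r.capture(n); np.savez("d_"+n,p=p,d=d,**{k:np.array(v) for k,v in c.items()})
    cv2.imwrite(f"pics/{n}0.png",p[:,:,::-1]); print(n,c["fov_y"],np.round(ray(c,[[280,210]])[0],3),np.round(ray(c,[[280,210]])[1],2),(d>0).mean())
s=r.get_state(); print({k:np.round(v,3) for k,v in s.items()})
E
```

```text
scene 49.97813292315426 [-0.04   0.462  0.445] [[ 0.78 -0.44 -0.44]] 0.9959438775510204
top 43.81921535305998 [0.427 0.081 1.054] [[ 0.15 -0.01 -0.99]] 0.9961267006802721
wrist 63.091432118569976 [ 0.139 -0.664  0.385] [[ 0.24  0.09 -0.97]] 0.9960204081632653
{'time_s': np.float64(0.15), 'joints': array([-5.5800e+01,  2.0580e+01,  6.4700e-01, -1.6000e-02, -7.0137e+01,
       -1.6507e+01]), 'qd': array([ 0.046, -0.032,  0.146,  0.006, -0.076, -0.   ]), 'joint_torque': array([ 1.0000e-03, -5.8328e+01,  2.9329e+01,  7.0010e+00,  9.0000e-03,
       -0.0000e+00]), 'tcp_pos': array([ 0.205, -0.643,  0.226]), 'eef_rot': array([ 1.79928e+02, -5.00000e-03, -1.62313e+02]), 'contact_force': array([-0.265,  0.297,  0.046]), 'moment': array([ 0.013,  0.006, -0.007]), 'gripper_force': np.float64(0.0), 'gripper_width': np.float64(0.088)}
```

View pics/scene0.png

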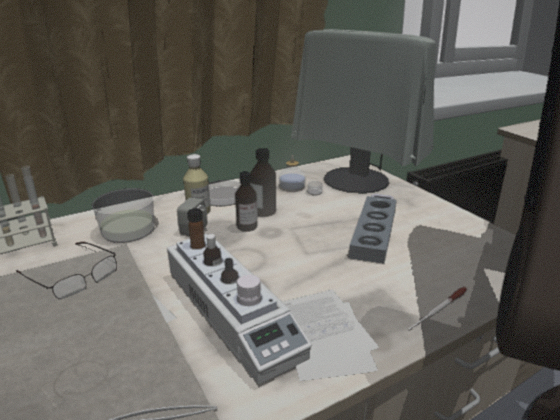

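View pics/top0.png

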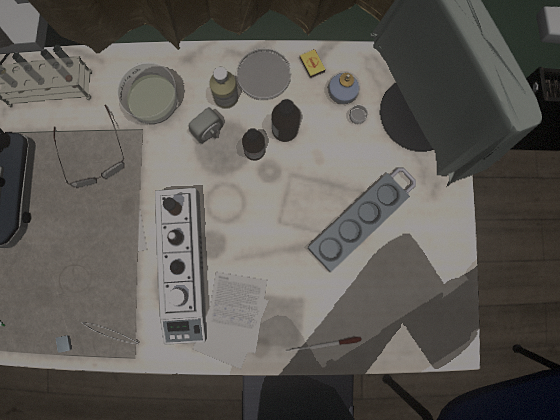

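The scene view shows the panel end of the heater nearest the robot. From the panel, the order is squat (250,288), black-capped oil (229,270), white-capped dropper (212,250), tall (196,230). In the top view the rack wells run from the handle at (404,178): (389,193), (369,212), (348,229), (329,248). The heater bores are at (178,297), (177,267), (176,237), (173,205).

Run:
```python
from h import *
import h
def load(n):
    z=np.load(f"d_{n}.npz"); return {k:z[k] for k in("fov_y","cx","cy","distortion","view")},z["p"],z["d"]
T,pt,dt=load("top"); S,ps,ds=load("scene")
C=cloud(T,dt); D=cloud(S,ds)
print("desk z",np.median(C[240:260,280:300,2]),"scene desk",np.median(D[270:280,300:320,2]))
def sel(C,box,z0,z1):
    P=C.reshape(-1,3); x0,x1,y0,y1=box
    return P[(P[:,2]>z0)&(P[:,2]<z1)&(P[:,0]>x0)&(P[:,0]<x1)&(P[:,1]>y0)&(P[:,1]<y1)]
uw=[[389,193],[369,212],[348,229],[329,248]]; W=atz(T,uw,.030); print("wells@30\n",W.round(4)); c0=W.mean(0)
rb=(c0[0]-.16,c0[0]+.14,c0[1]-.16,c0[1]+.13)
for n,X in(("top",C),("scene",D)):
    P=sel(X,rb,.022,.038); print(n,"rack",len(P),np.median(P[:,2]),cv2.minAreaRect((P[:,:2]*1000).astype(np.float32)))
ub=[[178,297],[177,267],[176,237],[173,205]]; B=atz(T,ub,.070); print("bores approx\n",B.round(4)); b0=B.mean(0)
hb=(b0[0]-.17,b0[0]+.17,b0[1]-.07,b0[1]+.07)
for n,X in(("top",C),("scene",D)):
    P=sel(X,hb,.063,.075); print(n,"blocks",len(P),np.median(P[:,2]),cv2.minAreaRect((P[:,:2]*1000).astype(np.float32)))
    P=sel(X,hb,.045,.075); print(n,"heater",cv2.minAreaRect((P[:,:2]*1000).astype(np.float32)))
    for b in B:
        P=sel(X,(b[0]-.03,b[0]+.03,b[1]-.035,b[1]+.03),.080,.16)
        h=P[:,2].max(); Q=P[P[:,2]>np.percentile(P[:,2],97)-.006]; print(len(P),"top z %.4f"%np.percentile(P[:,2],97),"cap c",np.round((Q.min(0)+Q.max(0))/2,4),"ext",np.round(np.ptp(Q,axis=0),3))
for nm,u in(("timer",[207,125]),("brown",[254,138])): print(nm,withdepth(T,[u],dt).round(3))
# upscaled crops
def crop(p,x0,x1,y0,y1,k): return cv2.resize(p[y0:y1,x0:x1,::-1],None,fx=k,fy=k,interpolation=cv2.INTER_CUBIC)
a=crop(pt,150,215,180,350,3.5); b=crop(pt,300,430,160,280,3.5); H=max(a.shape[0],b.shape[0])
pad=lambda i:cv2.copyMakeBorder(i,0,H-i.shape[0],0,0,0)
o=np.hstack([pad(a),pad(b)]); cv2.imwrite("pics/c0.png",np.clip(o*1.6,0,255)); print(o.shape)
```

```text
desk z -0.0006934848815888239 scene desk -0.0010691939263498262
wells@30
 [[ 0.6159 -0.1539  0.03  ]
 [ 0.5772 -0.1118  0.03  ]
 [ 0.5432 -0.0688  0.03  ]
 [ 0.5057 -0.0304  0.03  ]]
top rack 2446 0.029173632798058402 ((570.5924682617188, -105.44033813476562), (66.67850494384766, 257.9609680175781), 43.068111419677734)
scene rack 1496 0.029076549543475855 ((567.4385986328125, -102.64598083496094), (66.872802734375, 259.19488525390625), 42.55695724487305)
bores approx
 [[0.4101 0.2583 0.07  ]
 [0.4664 0.2612 0.07  ]
 [0.5233 0.2644 0.07  ]
 [0.585  0.2719 0.07  ]]
top blocks 2438 0.06956705185730583 ((491.9870300292969, 261.7410888671875), (239.54322814941406, 77.68013000488281), 4.793895244598389)
top heater ((477.2324523925781, 262.1697082519531), (286.4022216796875, 83.9369888305664), 4.266318321228027)
248 top z 0.1005 cap c [0.4122 0.2581 0.0982] ext [0.029 0.032 0.007]
102 top z 0.1043 cap c [0.4669 0.261  0.1021] ext [0.011 0.011 0.006]
163 top z 0.1164 cap c [0.5218 0.2648 0.1143] ext [0.013 0.013 0.007]
202 top z 0.1344 cap c [0.5788 0.2676 0.1324] ext [0.022 0.023 0.007]
scene blocks 2207 0.06941528800537011 ((493.34832763671875, 264.1598205566406), (227.39273071289062, 56.08106231689453), 3.979987859725952)
scene heater ((474.1923522949219, 263.6702575683594), (284.4664306640625, 83.8915786743164), 3.4211130142211914)
477 top z 0.0983 cap c [0.4087 0.2589 0.0957] ext [0.032 0.031 0.007]
180 top z 0.1020 cap c [0.464  0.2626 0.0997] ext [0.013 0.012 0.007]
310 top z 0.1139 cap c [0.5196 0.2664 0.1113] ext [0.013 0.012 0.006]
505 top z 0.1321 cap c [0.5757 0.2703 0.1295] ext [0.023 0.022 0.007]
timer [[0.748 0.211 0.06 ]]
brown [[0.703 0.115 0.119]]
(595, 683, 3)[ WARN:0@0.873] global loadsave.cpp:1063 imwrite_ Unsupported depth image for selected encoder is fallbacked to CV_8U.
```

View pics/c0.png

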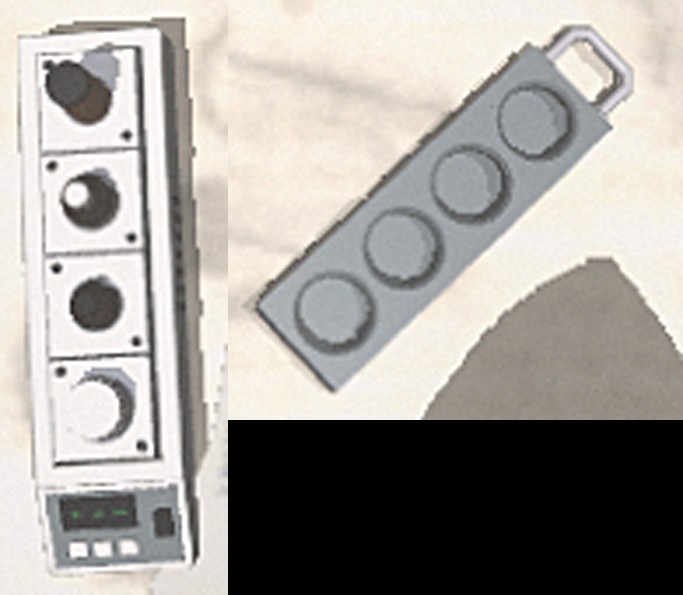

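The two views agree to about 3 mm, the heights match the text, and the bottle order is confirmed. I'll write a delta helper and check clearance to the monitor.

```bash
cat >> h.py <<'E'
from scipy.spatial.transform import Rotation as Ro
def go(*wps):
    "world waypoints (x,y,z m, yaw deg) -> tool shift mm and rz from present pose, tool down"
    s=r.get_state(); R=Ro.from_euler("xyz",s["eef_rot"],degrees=True)
    print("t %.2f"%s["time_s"],"tcp",np.round(s["tcp_pos"],4),"rot",np.round(s["eef_rot"],2),"j",np.round(s["joints"],1))
    prev=np.zeros(3)
    for x,y,z,yaw in wps:
        t=R.inv().apply(np.array([x,y,z])-s["tcp_pos"])*1000
        rv=(R.inv()*Ro.from_euler("xyz",[180,0,yaw],degrees=True)).as_rotvec()
        print(np.round(t,1),"rv",np.round(rv,3),"leg %.0f mm"%np.linalg.norm(t-prev)); prev=t
E
python3 - <<'E'
from h import *
for n in("top","scene"):
    z=np.load(f"d_{n}.npz"); c={k:z[k] for k in("fov_y","cx","cy","distortion","view")}
    P=cloud(c,z["d"]).reshape(-1,3); P=P[np.repeat(z["d"].reshape(-1,1)>0,3,1).all(1)]
    w=np.array([.616,-.154]); d=np.hypot(*(P[:,:2]-w).T); Q=P[(P[:,2]>.08)&(d<.3)]; dq=np.hypot(*(Q[:,:2]-w).T)
    for i in np.argsort(dq)[:2000:400]: print(n,Q[i].round(3),dq[i].round(3))
go((.45,-.35,.25,-170),(.5,-.0,.25,-176.3),(.40,.26,.25,-176.3))
E
```

```text
top [ 0.642 -0.235  0.102] 0.085
top [ 0.667 -0.239  0.171] 0.099
top [ 0.654 -0.25   0.238] 0.103
top [ 0.644 -0.257  0.168] 0.107
top [ 0.648 -0.258  0.242] 0.109
scene [ 0.64  -0.232  0.103] 0.081
scene [ 0.654 -0.241  0.157] 0.095
scene [ 0.661 -0.243  0.201] 0.1
scene [ 0.68  -0.235  0.177] 0.103
scene [ 0.664 -0.248  0.269] 0.106
t 0.15 tcp [ 0.205  -0.6427  0.2259] rot [ 1.7993e+02 -1.0000e-02 -1.6231e+02] j [-55.8  20.6   0.6  -0.  -70.1 -16.5]
[-322.3  204.5  -23.9] rv [ 0.001 -0.     0.134] leg 382 mm
[-476.3  522.7  -23.5] rv [ 0.001 -0.     0.244] leg 354 mm
[-460.   800.8  -23.2] rv [ 0.001 -0.     0.244] leg 279 mm
```

Emit:
carry_out([
  [1, [-322, 204, -24], [0, 0, 0.13]],
  [1, [-322, 204, -24], [0, 0, 0.13]],
  [1, [-322, 204, -24], [0, 0, 0.13]],
  [1, [-322, 204, -24], [0, 0, 0.13]],
  [1, [-322, 204, -24], [0, 0, 0.13]],
  [1, [-322, 204, -24], [0, 0, 0.13]],
  [1, [-322, 204, -24], [0, 0, 0.13]],
  [1, [-400, 365, -24], [0, 0, 0.24]],
  [1, [-400, 365, -24], [0, 0, 0.24]],
  [1, [-476, 522, -24], [0, 0, 0.24]],
  [1, [-476, 522, -24], [0, 0, 0.24]],
  [1, [-476, 522, -24], [0, 0, 0.24]],
], squeeze=20)

```text
time_s: 1.35
tcp_pos: [0.4772, -0.128, 0.2501]
eef_rot: [180.0, 0.0, -176.1]
contact_force: [0.3, 1.1, -0.1]
gripper_width: 0.0878
gripper_force: 0.0
```

Run:
```python
from h import *
w=np.array([.616,-.154])
for n in("top","scene"):
    z=np.load(f"d_{n}.npz"); c={k:z[k] for k in("fov_y","cx","cy","distortion","view")}
    P=cloud(c,z["d"]).reshape(-1,3)[z["d"].ravel()>0]; q=P[:,:2]-w
    a=q@[.731,.682]; b=q@[.682,-.731]; m=(P[:,2]>.08)&(P[:,2]<.5)&(abs(a)<.11)&(b>-.03)&(b<.3)
    print(n,"min clear centre->monitor",np.sort(b[m])[:200:40].round(3))
go((.45,.262,.25,-176.3),(.40,.262,.25,-176.3))
```

```text
top min clear centre->monitor [0.073 0.079 0.081 0.083 0.084]
scene min clear centre->monitor [0.071 0.076 0.078 0.08  0.081]
t 1.35 tcp [ 0.4772 -0.128   0.2501] rot [ 1.7999e+02  2.0000e-02 -1.7606e+02] j [  7.8   2.3 -19.4  -0.  -68.2 -93.9]
[4.00e-01 3.91e+02 2.00e-01] rv [0.    0.    0.004] leg 391 mm
[5.030e+01 3.944e+02 2.000e-01] rv [0.    0.    0.004] leg 50 mm
```

Emit:
carry_out([
  [1, [20, 392, 0], [0, 0, 0]],
  [1, [20, 392, 0], [0, 0, 0]],
  [1, [20, 392, 0], [0, 0, 0]],
  [1, [20, 392, 0], [0, 0, 0]],
  [1, [20, 392, 0], [0, 0, 0]],
  [1, [20, 392, 0], [0, 0, 0]],
  [1, [20, 392, 0], [0, 0, 0]],
  [1, [20, 392, 0], [0, 0, 0]],
  [1, [20, 392, 0], [0, 0, 0]],
  [1, [20, 392, 0], [0, 0, 0]],
  [1, [20, 392, 0], [0, 0, 0]],
])

```text
time_s: 2.45
tcp_pos: [0.4304, 0.259, 0.2499]
eef_rot: [-180.0, -0.0, -176.1]
contact_force: [0.3, 0.6, 0.6]
gripper_width: 0.0877
gripper_force: 0.0
```

Run:
```python
from h import *
c=r.get_calibration("wrist"); p,d=r.capture("wrist"); s=r.get_state(); print(s["tcp_pos"],s["qd"].round(1))
np.savez("d_w1",p=p,d=d,**{k:np.array(v) for k,v in c.items()})
C=cloud(c,d)
P=C.reshape(-1,3); P=P[d.ravel()>0]
for b in [(.4105,.2585),(.4655,.2618),(.5207,.2656),(.5773,.269)]:
    m=np.hypot(P[:,0]-b[0],P[:,1]-b[1])<.024; Q=P[m&(P[:,2]>.08)&(P[:,2]<.15)]
    if len(Q)<30: print("none");continue
    t=np.percentile(Q[:,2],97); q=Q[Q[:,2]>t-.005]; print(len(Q),"top %.4f"%t,((q.min(0)+q.max(0))/2).round(4),np.ptp(q,axis=0).round(3))
Q=P[(P[:,2]>.065)&(P[:,2]<.074)&(abs(P[:,1]-.264)<.05)]; print("block z",np.median(Q[:,2]),cv2.minAreaRect((Q[:,:2]*1000).astype(np.float32)))
cv2.imwrite("pics/w1.png",p[:,:,::-1])
p,d=r.capture("scene"); cv2.imwrite("pics/s1.png",p[:,:,::-1])
```

```text
[0.43053976 0.2587658  0.25003009] [-0.5 -0.4  0.  -0.  -0.1 -0.1]
934 top 0.1001 [0.4101 0.2575 0.0983] [0.031 0.031 0.006]
405 top 0.1035 [0.4653 0.2613 0.1021] [0.011 0.012 0.007]
86 top 0.0894 [0.51   0.2649 0.0873] [0.004 0.017 0.005]
350 top 0.1105 [0.5682 0.2679 0.1087] [0.005 0.017 0.006]
block z 0.07073935033061601 ((490.058349609375, 262.797607421875), (212.0507049560547, 54.17271423339844), 3.837013006210327)
```

View pics/w1.png

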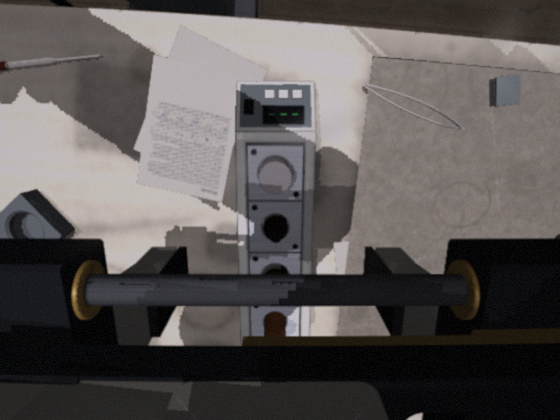

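View pics/s1.png

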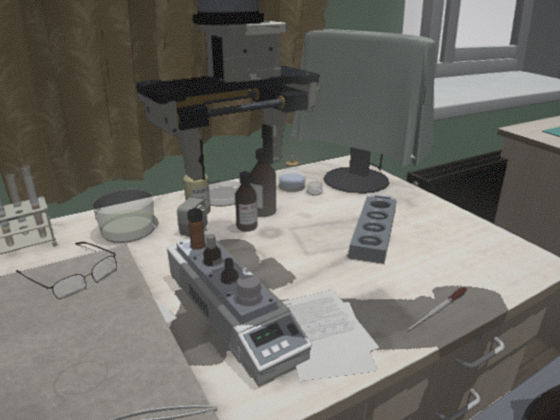

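The wrist view (from z 0.25) shows the row with the panel at top: squat (277,172), oil (275,228), dropper (275,270), tall (275,325). Squat and oil agree with the other views to within 2 mm. The scene view shows the gripper's wide side running across the heater, along the closing axis, which suits both rows. Grasping the squat bottle first.

Emit:
carry_out([
  [1, [20, 0, 30], [0, 0, 0]],
  [1, [20, 0, 70], [0, 0, 0]],
  [1, [20, 0, 110], [0, 0, 0]],
  [1, [20, 0, 140], [0, 0, 0]],
  [1, [20, 0, 160], [0, 0, 0]],
  [1, [20, 0, 170], [0, 0, 0]],
  [1, [20, 0, 175], [0, 0, 0]],
  [1, [20, 0, 175], [0, 0, 0]],
  [0.25, [20, 0, 175], [0, 0, 0]],
  [0.25, [20, 0, 175], [0, 0, 0]],
  [0.25, [20, 0, 175], [0, 0, 0]],
  [0.25, [20, 0, 175], [0, 0, 0]],
], squeeze=15)

```text
time_s: 3.75
tcp_pos: [0.4107, 0.2586, 0.0756]
eef_rot: [180.0, 0.0, -176.1]
contact_force: [0.5, -0.9, 0.7]
gripper_width: 0.061
gripper_force: 0.0
```

Emit:
carry_out([
  [0.25, [0, 0, 0], [0, 0, 0]],
  [0.25, [0, 0, 0], [0, 0, 0]],
  [0.25, [0, 0, 0], [0, 0, 0]],
  [0.25, [0, 0, 0], [0, 0, 0]],
])

```text
time_s: 4.15
tcp_pos: [0.4105, 0.2583, 0.075]
eef_rot: [-180.0, -0.0, -176.1]
contact_force: [0.2, 0.9, -1.1]
gripper_width: 0.0298
gripper_force: 15.0
```

Emit:
carry_out([
  [0, [0, 0, 0], [0, 0, 0]],
  [0, [0, 0, 0], [0, 0, 0]],
  [0, [0, 0, -5], [0, 0, 0]],
  [0, [0, 0, -15], [0, 0, 0]],
  [0, [0, 0, -30], [0, 0, 0]],
  [0, [0, 0, -45], [0, 0, 0]],
  [0, [0, 0, -65], [0, 0, 0]],
  [0, [0, 0, -85], [0, 0, 0]],
  [0, [0, 0, -100], [0, 0, 0]],
  [0, [0, 0, -110], [0, 0, 0]],
  [0, [0, 0, -115], [0, 0, 0]],
], squeeze=25)

```text
time_s: 5.25
tcp_pos: [0.4108, 0.2586, 0.1915]
eef_rot: [179.9, 0.1, -176.1]
contact_force: [0.1, -0.7, -1.0]
gripper_width: 0.0296
gripper_force: 25.0
```

Run:
```python
from h import *
c=r.get_calibration("wrist"); p,d=r.capture("wrist"); cv2.imwrite("pics/w2.png",p[:,:,::-1])
s=r.get_state(); print(s["gripper_width"],s["gripper_force"],s["contact_force"])
go((.53,-.06,.19,-227),(.59,-.13,.19,-227))
```

```text
0.029549898862549173 24.973266385495663 [ 0.80150199 -0.12673507  1.24563443]
t 5.30 tcp [0.4109 0.2587 0.1916] rot [ 1.7992e+02  8.0000e-02 -1.7605e+02] j [  55.5    4.   -25.6    0.   -60.2 -141.5]
[ -96.9 -326.1    1.2] rv [0.002 0.001 0.889] leg 340 mm
[-151.9 -400.1    1.2] rv [0.002 0.001 0.889] leg 92 mm
```

View pics/w2.png

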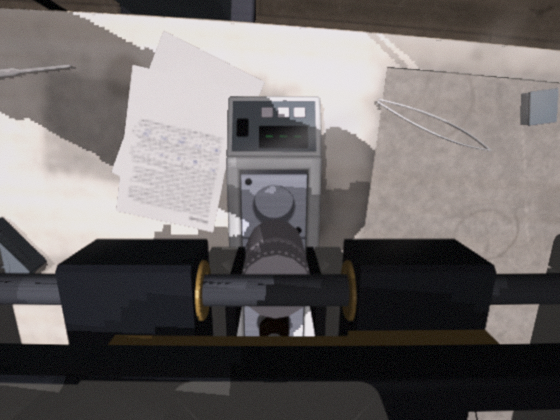

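The squat bottle is held upright between the fingers at (275,270), and its bore is empty at (275,200). Carrying it to the rack.

Emit:
carry_out([
  [0, [-10, -20, 0], [0, 0, 0.05]],
  [0, [-22, -55, 0], [0, 0, 0.15]],
  [0, [-34, -95, 0], [0, 0, 0.25]],
  [0, [-46, -135, 0], [0, 0, 0.35]],
  [0, [-58, -175, 0], [0, 0, 0.45]],
  [0, [-70, -215, 0], [0, 0, 0.55]],
  [0, [-82, -255, 0], [0, 0, 0.65]],
  [0, [-94, -295, 0], [0, 0, 0.75]],
  [0, [-106, -325, 0], [0, 0, 0.84]],
  [0, [-116, -345, 0], [0, 0, 0.88]],
  [0, [-122, -355, 0], [0, 0, 0.89]],
  [0, [-122, -355, 0], [0, 0, 0.89]],
])

```text
time_s: 6.5
tcp_pos: [0.5568, -0.0885, 0.189]
eef_rot: [-179.9, -0.1, 132.9]
contact_force: [0.0, -0.4, -1.0]
gripper_width: 0.0298
gripper_force: 25.0
```

Run:
```python
from h import *
c=r.get_calibration("wrist"); p,d=r.capture("wrist"); s=r.get_state(); print(s["gripper_width"],s["gripper_force"],s["qd"].round(1))
np.savez("d_w3",p=p,d=d,**{k:np.array(v) for k,v in c.items()})
P=cloud(c,d).reshape(-1,3)[d.ravel()>0]
Q=P[(abs(P[:,0]-.54)<.15)&(abs(P[:,1]+.07)<.15)&(P[:,2]>.02)&(P[:,2]<.038)]; print(len(Q),np.median(Q[:,2]),cv2.minAreaRect((Q[:,:2]*1000).astype(np.float32)))
# where the expected wells project
u=np.array([-.68,.733]); o=np.array([.5575,-.091])
W=[np.r_[o+k*.054*u,.03] for k in(-1.5,-.5,.5,1.5)]; print(np.round(W,4)); im=p[:,:,::-1].copy()
th=np.linspace(0,6.28,40)
for w in W:
    q=proj(c,[w+np.array([.021*np.cos(t),.021*np.sin(t),0]) for t in th]); cv2.polylines(im,[q.astype(int)],True,(0,0,255),1)
cv2.imwrite("pics/w3.png",im); go((*W[0][:2],.15,-227))
```

```text
0.02962256512350185 24.973239563405514 [ 1.4 -1.  -0.7 -0.1 -0.1 -0.2]
7766 0.030616962174592838 ((570.0341186523438, -105.1904525756836), (66.34876251220703, 256.8531188964844), 42.68516159057617)
[[ 0.6126 -0.1504  0.03  ]
 [ 0.5759 -0.1108  0.03  ]
 [ 0.5391 -0.0712  0.03  ]
 [ 0.5024 -0.0316  0.03  ]]
t 6.55 tcp [ 0.5564 -0.0877  0.1892] rot [-1.7993e+02 -6.0000e-02  1.3293e+02] j [  10.9   11.7  -16.7   -0.   -61.7 -148. ]
[-84.2  -1.5  39.1] rv [-0.001 -0.001 -0.001] leg 93 mm
```

View pics/w3.png

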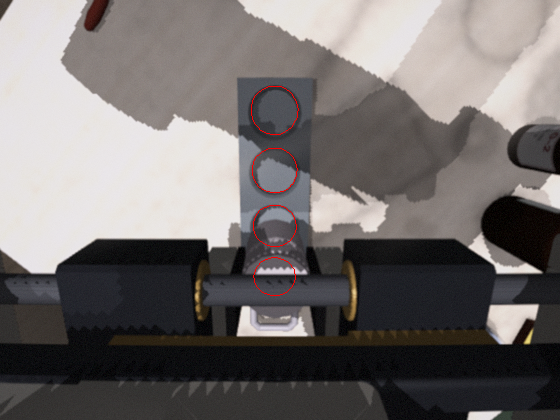

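The overlaid well circles sit on the wells: well 4 at (275,110), well 3 at (275,172), with the handle at (275,318). The wrist fit puts the rack centre at (0.558,-0.092), agreeing with the other views to within 3 mm.

Emit:
carry_out([
  [0, [-20, 0, 0], [0, 0, 0]],
  [0, [-50, -1, 5], [0, 0, 0]],
  [0, [-75, -2, 15], [0, 0, 0]],
  [0, [-85, -2, 30], [0, 0, 0]],
  [0, [-85, -2, 55], [0, 0, 0]],
  [0, [-85, -2, 85], [0, 0, 0]],
  [0, [-85, -2, 110], [0, 0, 0]],
  [0, [-85, -2, 125], [0, 0, 0]],
  [0, [-85, -2, 135], [0, 0, 0]],
  [0, [-85, -2, 142], [0, 0, 0]],
  [0, [-85, -2, 146], [0, 0, 0]],
  [0, [-85, -2, 147], [0, 0, 0]],
])

```text
time_s: 7.75
tcp_pos: [0.6133, -0.1508, 0.0432]
eef_rot: [180.0, 0.0, 133.0]
contact_force: [0.0, -0.1, -0.3]
gripper_width: 0.0296
gripper_force: 25.0
```

Run:
```python
from h import *
p,d=r.capture("scene"); cv2.imwrite("pics/s2.png",cv2.resize(p[150:300,280:480,::-1],None,fx=3,fy=3)); s=r.get_state(); print(s["contact_force"],s["tcp_pos"],s["gripper_width"])
```

```text
[-0.29195374  0.80554591 -0.55846302] [ 0.61333331 -0.15087721  0.04334056] 0.02968276950008854
```

View pics/s2.png

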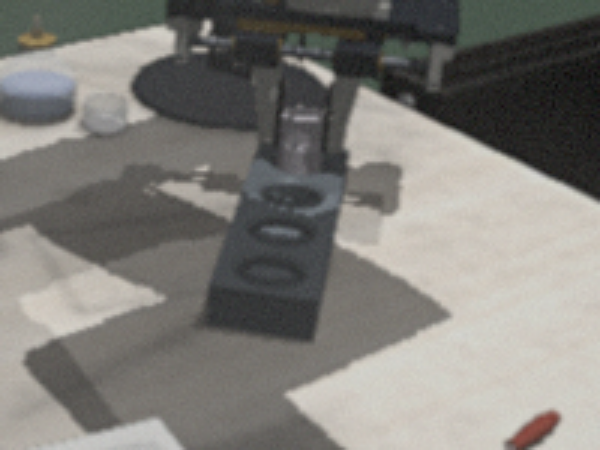

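The crop shows the squat bottle at (300,140) entering well 1, with wells 2–4 empty below. Lowering to the floor.

Emit:
carry_out([
  [0, [0, 0, 3], [0, 0, 0]],
  [0, [0, 0, 5], [0, 0, 0]],
  [0, [0, 0, 6], [0, 0, 0]],
  [0, [0, 0, 7], [0, 0, 0]],
  [0, [0, 0, 7.5], [0, 0, 0]],
  [0, [0, 0, 7.5], [0, 0, 0]],
  [0, [0, 0, 7.5], [0, 0, 0]],
])

```text
time_s: 8.5
tcp_pos: [0.6133, -0.1512, 0.036]
eef_rot: [180.0, 0.0, 133.0]
contact_force: [-2.3, 0.1, 5.3]
gripper_width: 0.0294
gripper_force: 25.0
```

The bottle touched the floor (5 N). Releasing and rising.

Emit:
carry_out([
  [0.45, [0, 0, 0], [0, 0, 0]],
  [0.6, [0, 0, 0], [0, 0, 0]],
  [0.8, [0, 0, 0], [0, 0, 0]],
  [0.8, [0, 0, 0], [0, 0, 0]],
  [0.8, [0, 0, -5], [0, 0, 0]],
  [0.8, [0, 0, -25], [0, 0, 0]],
  [0.8, [0, 0, -60], [0, 0, 0]],
  [0.8, [0, 0, -100], [0, 0, 0]],
  [1, [0, 0, -145], [0, 0, 0]],
  [1, [0, 0, -165], [0, 0, 0]],
  [1, [0, 0, -165], [0, 0, 0]],
])

```text
time_s: 9.6
tcp_pos: [0.6151, -0.1513, 0.2054]
eef_rot: [179.7, 0.3, 133.0]
contact_force: [0.1, -0.6, -0.3]
gripper_width: 0.086
gripper_force: 0.0
```

```bash
cat >> h.py <<'E'
H={"oil":(.4655,.2615),"drop":(.521,.2655),"tall":(.577,.2687)}
W={2:(.5761,-.1116),3:(.5395,-.0720),4:(.5029,-.0323)}
E
python3 - <<'E'
from h import *
P=(lambda c,pd:cloud(c,pd[1]).reshape(-1,3)[pd[1].ravel()>0])(r.get_calibration("wrist"),r.capture("wrist"))
m=np.hypot(P[:,0]-.6127,P[:,1]+.1513)<.03; Q=P[m&(P[:,2]>.04)&(P[:,2]<.1)]; print(len(Q))
if len(Q): t=np.percentile(Q[:,2],97); q=Q[Q[:,2]>t-.005]; print(t,(q.min(0)+q.max(0))/2,np.ptp(q,axis=0))
go((*H["oil"],.2,-176.2))
E
```

```text
979
0.06110896202037038 [ 0.61219316 -0.15141224  0.05898213] [0.03088852 0.03135961 0.00574019]
t 9.65 tcp [ 0.614  -0.151   0.2028] rot [1.7983e+02 1.4000e-01 1.3295e+02] j [   3.8   17.3   -7.2    0.   -65.3 -140.9]
[403.1 172.4   2.3] rv [ 0.002  0.004 -0.888] leg 438 mm
```

Emit:
carry_out([
  [1, [30, 13, 0], [0, 0, -0.1]],
  [1, [70, 30, 0], [0, 0, -0.2]],
  [1, [115, 49, 0], [0, 0, -0.3]],
  [1, [160, 68, 0], [0, 0, -0.4]],
  [1, [205, 88, 0], [0, 0, -0.5]],
  [1, [250, 107, 0], [0, 0, -0.6]],
  [1, [295, 126, 0], [0, 0, -0.7]],
  [1, [340, 145, 0], [0, 0, -0.8]],
  [1, [380, 162, 0], [0, 0, -0.88]],
  [1, [403, 172, 0], [0, 0, -0.888]],
  [1, [403, 172, 0], [0, 0, -0.888]],
  [1, [403, 172, 0], [0, 0, -0.888]],
])

```text
time_s: 10.85
tcp_pos: [0.4636, 0.2612, 0.1994]
eef_rot: [-179.9, -0.1, -176.1]
contact_force: [0.4, 0.5, -0.6]
gripper_width: 0.0873
gripper_force: 0.0
```

Run:
```python
from h import *
P=(lambda c,pd:cloud(c,pd[1]).reshape(-1,3)[pd[1].ravel()>0])(r.get_calibration("wrist"),r.capture("wrist"))
m=np.hypot(P[:,0]-.4655,P[:,1]-.2615)<.024; Q=P[m&(P[:,2]>.08)&(P[:,2]<.11)]; print(len(Q))
if len(Q): t=np.percentile(Q[:,2],97); q=Q[Q[:,2]>t-.005]; print(t,(q.min(0)+q.max(0))/2,np.ptp(q,axis=0))
go((*H["oil"],.0735,-176.2))
```

```text
575
0.10370183767181748 [0.46589736 0.26149846 0.10205186] [0.0124357  0.01185894 0.00628594]
t 10.90 tcp [0.464  0.2606 0.1997] rot [-1.7993e+02 -8.0000e-02 -1.7616e+02] j [  50.4    8.3  -19.5   -0.   -62.3 -136.6]
[ -1.7   0.9 126.2] rv [-0.001 -0.001  0.001] leg 126 mm
```

Emit:
carry_out([
  [1, [-1, 1, 35], [0, 0, 0]],
  [1, [-1, 1, 75], [0, 0, 0]],
  [1, [-1, 1, 105], [0, 0, 0]],
  [1, [-1, 1, 120], [0, 0, 0]],
  [1, [-1, 1, 126], [0, 0, 0]],
  [0.5, [-1, 1, 127], [0, 0, 0]],
  [0.5, [-1, 1, 127], [0, 0, 0]],
  [0.1, [-1, 1, 127], [0, 0, 0]],
  [0.1, [-1, 1, 127], [0, 0, 0]],
  [0.1, [-1, 1, 127], [0, 0, 0]],
  [0.1, [-1, 1, 127], [0, 0, 0]],
  [0.1, [-1, 1, 127], [0, 0, 0]],
], squeeze=20)

```text
time_s: 12.1
tcp_pos: [0.4654, 0.2623, 0.0738]
eef_rot: [180.0, 0.0, -176.2]
contact_force: [0.7, 0.0, 0.3]
gripper_width: 0.0372
gripper_force: 0.0
```

Emit:
carry_out([
  [0.1, [0, 0, 0], [0, 0, 0]],
  [0.1, [0, 0, 0], [0, 0, 0]],
  [0.1, [0, 0, 0], [0, 0, 0]],
  [0.1, [0, 0, 0], [0, 0, 0]],
])

```text
time_s: 12.5
tcp_pos: [0.4654, 0.2622, 0.0735]
eef_rot: [-180.0, -0.0, -176.2]
contact_force: [-0.4, 0.1, -0.4]
gripper_width: 0.0244
gripper_force: 19.9
```

Emit:
carry_out([
  [0.1, [0, 0, -5], [0, 0, 0]],
  [0.1, [0, 0, -15], [0, 0, 0]],
  [0.1, [0, 0, -30], [0, 0, 0]],
  [0.1, [0, 0, -50], [0, 0, 0]],
  [0.1, [0, 0, -75], [0, 0, 0]],
  [0.1, [0, 0, -95], [0, 0, 0]],
  [0.1, [0, 0, -107], [0, 0, 0]],
  [0.1, [0, 0, -112], [0, 0, 0]],
  [0.1, [0, 0, -115], [0, 0, 0]],
  [0.1, [0, 0, -115], [0, 0, 0]],
])

```text
time_s: 13.5
tcp_pos: [0.4652, 0.262, 0.1882]
eef_rot: [-180.0, -0.0, -176.2]
contact_force: [-0.4, 0.4, -1.1]
gripper_width: 0.0245
gripper_force: 19.9
```

Run:
```python
from h import *
s=r.get_state(); print(s["gripper_width"],s["gripper_force"]); go((*W[2],.19,-227))
```

```text
0.024517641166254985 19.944200813770294
t 13.50 tcp [0.4652 0.262  0.1882] rot [-1.7998e+02 -3.0000e-02 -1.7618e+02] j [  50.4    9.   -20.3   -0.   -60.8 -136.6]
[ -85.8 -380.2   -1.7] rv [-0.001 -0.     0.887] leg 390 mm
```

Emit:
carry_out([
  [0.1, [-5, -20, 0], [0, 0, 0.05]],
  [0.1, [-13, -58, 0], [0, 0, 0.15]],
  [0.1, [-22, -98, 0], [0, 0, 0.25]],
  [0.1, [-31, -138, 0], [0, 0, 0.35]],
  [0.1, [-40, -178, 0], [0, 0, 0.45]],
  [0.1, [-49, -218, 0], [0, 0, 0.55]],
  [0.1, [-58, -258, 0], [0, 0, 0.65]],
  [0.1, [-67, -298, 0], [0, 0, 0.75]],
  [0.1, [-76, -335, 0], [0, 0, 0.84]],
  [0.1, [-83, -367, 0], [0, 0, 0.88]],
  [0.1, [-86, -380, 0], [0, 0, 0.887]],
  [0.1, [-86, -380, 0], [0, 0, 0.887]],
])

```text
time_s: 14.7
tcp_pos: [0.5763, -0.1127, 0.1871]
eef_rot: [-179.9, -0.1, 132.9]
contact_force: [0.4, 0.1, -0.9]
gripper_width: 0.0246
gripper_force: 19.9
```

Run:
```python
from h import *
s=r.get_state(); print(s["gripper_width"],s["gripper_force"]); go((*W[2],.0415,-227),(*W[2],.0345,-227))
```

```text
0.024574470646316335 19.94457095861435
t 14.70 tcp [ 0.5763 -0.1127  0.1871] rot [-1.7989e+02 -8.0000e-02  1.3288e+02] j [   8.    14.1  -13.9   -0.   -62.2 -145.1]
[  0.7   0.9 145.6] rv [-0.002 -0.001 -0.002] leg 146 mm
[  0.7   0.9 152.6] rv [-0.002 -0.001 -0.002] leg 7 mm
```

Emit:
carry_out([
  [0.1, [1, 0, 20], [0, 0, 0]],
  [0.1, [1, 0, 50], [0, 0, 0]],
  [0.1, [1, 0, 85], [0, 0, 0]],
  [0.1, [1, 0, 110], [0, 0, 0]],
  [0.1, [1, 0, 125], [0, 0, 0]],
  [0.1, [1, 0, 135], [0, 0, 0]],
  [0.1, [1, 0, 142], [0, 0, 0]],
  [0.1, [1, 0, 147], [0, 0, 0]],
  [0.1, [1, 0, 150], [0, 0, 0]],
  [0.1, [1, 0, 152], [0, 0, 0]],
  [0.1, [1, 0, 152], [0, 0, 0]],
  [0.1, [1, 0, 152], [0, 0, 0]],
])

```text
time_s: 15.9
tcp_pos: [0.5761, -0.1105, 0.037]
eef_rot: [180.0, 0.0, 133.0]
contact_force: [0.8, 0.1, 0.1]
gripper_width: 0.0242
gripper_force: 19.9
```

Emit:
carry_out([
  [0.1, [0, 0, 1], [0, 0, 0]],
  [0.1, [0, 0, 2], [0, 0, 0]],
  [0.1, [0, 0, 2.5], [0, 0, 0]],
  [0.1, [0, 0, 2.5], [0, 0, 0]],
  [0.1, [0, 0, 2.5], [0, 0, 0]],
])

```text
time_s: 16.4
tcp_pos: [0.5761, -0.1106, 0.0345]
eef_rot: [180.0, 0.0, 133.0]
contact_force: [-1.1, -0.5, 3.8]
gripper_width: 0.0245
gripper_force: 20.0
```

Emit:
carry_out([
  [0.45, [0, 0, 0], [0, 0, 0]],
  [0.6, [0, 0, 0], [0, 0, 0]],
  [0.8, [0, 0, 0], [0, 0, 0]],
  [0.8, [0, 0, 0], [0, 0, 0]],
  [0.8, [0, 0, -5], [0, 0, 0]],
  [0.8, [0, 0, -25], [0, 0, 0]],
  [0.8, [0, 0, -60], [0, 0, 0]],
  [0.8, [0, 0, -100], [0, 0, 0]],
  [1, [0, 0, -145], [0, 0, 0]],
  [1, [0, 0, -175], [0, 0, 0]],
  [1, [0, 0, -185], [0, 0, 0]],
  [1, [0, 0, -185], [0, 0, 0]],
])

```text
time_s: 17.6
tcp_pos: [0.5766, -0.1104, 0.2211]
eef_rot: [179.8, 0.1, 133.0]
contact_force: [0.4, 1.0, -0.5]
gripper_width: 0.0874
gripper_force: 0.0
```

```bash
cat >> h.py <<'E'
def top(xy,z0,z1,rad=.024):
    c=r.get_calibration("wrist"); p,d=r.capture("wrist"); P=cloud(c,d).reshape(-1,3)[d.ravel()>0]
    m=np.hypot(P[:,0]-xy[0],P[:,1]-xy[1])<rad; Q=P[m&(P[:,2]>z0)&(P[:,2]<z1)]
    if len(Q)<10: return print("none",len(Q))
    t=np.percentile(Q[:,2],97); q=Q[Q[:,2]>t-.005]; print("top %.4f"%t,((q.min(0)+q.max(0))/2).round(4),np.ptp(q,axis=0).round(3))
E
python3 - <<'E'
from h import *
top(W[2],.04,.1); go((*H["drop"],.22,-176.2))
E
```

```text
top 0.0645 [ 0.5756 -0.1114  0.0627] [0.012 0.012 0.005]
t 17.65 tcp [ 0.5757 -0.1104  0.2192] rot [1.7995e+02 1.0000e-02 1.3299e+02] j [   8.2   12.5  -11.5   -0.   -65.9 -145.2]
[312.3 216.3  -0.7] rv [ 0.001  0.001 -0.887] leg 380 mm
```

Emit:
carry_out([
  [1, [25, 17, 0], [0, 0, -0.1]],
  [1, [58, 40, 0], [0, 0, -0.2]],
  [1, [95, 66, 0], [0, 0, -0.3]],
  [1, [132, 91, 0], [0, 0, -0.4]],
  [1, [169, 117, 0], [0, 0, -0.5]],
  [1, [206, 143, 0], [0, 0, -0.6]],
  [1, [243, 168, 0], [0, 0, -0.7]],
  [1, [275, 190, 0], [0, 0, -0.8]],
  [1, [300, 208, 0], [0, 0, -0.87]],
  [1, [312, 216, 0], [0, 0, -0.887]],
  [1, [312, 216, 0], [0, 0, -0.887]],
  [1, [312, 216, 0], [0, 0, -0.887]],
])

```text
time_s: 18.85
tcp_pos: [0.5205, 0.2643, 0.2178]
eef_rot: [-179.9, -0.1, -176.2]
contact_force: [-0.4, -0.2, -0.8]
gripper_width: 0.0878
gripper_force: 0.0
```

Run:
```python
from h import *
top(H["drop"],.085,.13); go((*H["drop"],.0745,-176.2))
```

```text
top 0.1157 [0.5216 0.2653 0.1138] [0.013 0.012 0.006]
t 18.90 tcp [0.5208 0.2639 0.2181] rot [-1.7993e+02 -8.0000e-02 -1.7626e+02] j [  46.1   12.4  -11.8   -0.   -65.9 -132.3]
[ -0.6   1.7 143.6] rv [-0.001 -0.001 -0.001] leg 144 mm
```

Emit:
carry_out([
  [1, [-1, 1, 35], [0, 0, 0]],
  [1, [-1, 1, 75], [0, 0, 0]],
  [1, [-1, 1, 110], [0, 0, 0]],
  [1, [-1, 1, 132], [0, 0, 0]],
  [1, [-1, 1, 142], [0, 0, 0]],
  [0.5, [-1, 1, 145], [0, 0, 0]],
  [0.5, [-1, 1, 145], [0, 0, 0]],
  [0.1, [-1, 1, 145], [0, 0, 0]],
  [0.1, [-1, 1, 145], [0, 0, 0]],
  [0.1, [-1, 1, 145], [0, 0, 0]],
  [0.1, [-1, 1, 145], [0, 0, 0]],
  [0.1, [-1, 1, 145], [0, 0, 0]],
])

```text
time_s: 20.1
tcp_pos: [0.522, 0.2662, 0.0743]
eef_rot: [180.0, 0.0, -176.2]
contact_force: [0.5, -0.0, 0.3]
gripper_width: 0.037
gripper_force: 0.0
```

Emit:
carry_out([
  [0.1, [0, 0, 0], [0, 0, 0]],
  [0.1, [0, 0, 0], [0, 0, 0]],
  [0.1, [0, 0, 0], [0, 0, 0]],
  [0.1, [0, 0, 0], [0, 0, 0]],
])

```text
time_s: 20.5
tcp_pos: [0.522, 0.2661, 0.0741]
eef_rot: [180.0, 0.0, -176.2]
contact_force: [-0.5, -0.3, 1.3]
gripper_width: 0.0271
gripper_force: 20.0
```

Emit:
carry_out([
  [0.1, [0, 0, -5], [0, 0, 0]],
  [0.1, [0, 0, -15], [0, 0, 0]],
  [0.1, [0, 0, -30], [0, 0, 0]],
  [0.1, [0, 0, -50], [0, 0, 0]],
  [0.1, [0, 0, -75], [0, 0, 0]],
  [0.1, [0, 0, -95], [0, 0, 0]],
  [0.1, [0, 0, -107], [0, 0, 0]],
  [0.1, [0, 0, -112], [0, 0, 0]],
  [0.1, [0, 0, -115], [0, 0, 0]],
  [0.1, [0, 0, -115], [0, 0, 0]],
])

```text
time_s: 21.5
tcp_pos: [0.5217, 0.2659, 0.1887]
eef_rot: [-180.0, -0.0, -176.2]
contact_force: [0.2, -0.1, -1.3]
gripper_width: 0.0265
gripper_force: 20.0
```

Run:
```python
from h import *
s=r.get_state(); print(s["gripper_width"],s["gripper_force"]); go((*W[3],.19,-227))
```

```text
0.026494437673379206 19.991407692432404
t 21.50 tcp [0.5217 0.2659 0.1887] rot [-1.7998e+02 -4.0000e-02 -1.7618e+02] j [  46.1   13.8  -14.    -0.   -62.2 -132.3]
[   4.8 -338.4   -1.2] rv [-0.001 -0.     0.887] leg 338 mm
```

Emit:
carry_out([
  [0.1, [0, -18, 0], [0, 0, 0.05]],
  [0.1, [1, -50, 0], [0, 0, 0.15]],
  [0.1, [1, -86, 0], [0, 0, 0.25]],
  [0.1, [2, -122, 0], [0, 0, 0.35]],
  [0.1, [2, -158, 0], [0, 0, 0.45]],
  [0.1, [3, -194, 0], [0, 0, 0.55]],
  [0.1, [3, -230, 0], [0, 0, 0.65]],
  [0.1, [4, -266, 0], [0, 0, 0.75]],
  [0.1, [4, -300, 0], [0, 0, 0.84]],
  [0.1, [5, -328, 0], [0, 0, 0.88]],
  [0.1, [5, -338, 0], [0, 0, 0.887]],
  [0.1, [5, -338, 0], [0, 0, 0.887]],
])

```text
time_s: 22.7
tcp_pos: [0.5388, -0.0731, 0.1883]
eef_rot: [-179.9, -0.0, 132.8]
contact_force: [-0.3, 0.6, -1.3]
gripper_width: 0.0265
gripper_force: 20.0
```

Run:
```python
from h import *
s=r.get_state(); print(s["gripper_width"],s["gripper_force"]); go((*W[3],.0351,-227))
```

```text
0.026451989827544455 19.991425573825836
t 22.70 tcp [ 0.5388 -0.0731  0.1883] rot [-1.7992e+02 -5.0000e-02  1.3284e+02] j [  12.9   10.   -19.1   -0.   -61.1 -150.1]
[  0.3   1.5 153.2] rv [-0.001 -0.001 -0.003] leg 153 mm
```

Emit:
carry_out([
  [0.1, [0, 1, 20], [0, 0, 0]],
  [0.1, [0, 1, 50], [0, 0, 0]],
  [0.1, [0, 1, 85], [0, 0, 0]],
  [0.1, [0, 1, 110], [0, 0, 0]],
  [0.1, [0, 1, 125], [0, 0, 0]],
  [0.1, [0, 1, 135], [0, 0, 0]],
  [0.1, [0, 1, 142], [0, 0, 0]],
  [0.1, [0, 1, 147], [0, 0, 0]],
  [0.1, [0, 1, 150], [0, 0, 0]],
  [0.1, [0, 1, 151], [0, 0, 0]],
  [0.1, [0, 1, 151], [0, 0, 0]],
])

```text
time_s: 23.8
tcp_pos: [0.5405, -0.0708, 0.0384]
eef_rot: [180.0, 0.0, 133.0]
contact_force: [0.5, -0.3, -0.5]
gripper_width: 0.0264
gripper_force: 20.0
```

Emit:
carry_out([
  [0.1, [0, 0, 1], [0, 0, 0]],
  [0.1, [0, 0, 2], [0, 0, 0]],
  [0.1, [0, 0, 3], [0, 0, 0]],
  [0.1, [0, 0, 3], [0, 0, 0]],
  [0.1, [0, 0, 3], [0, 0, 0]],
])

```text
time_s: 24.3
tcp_pos: [0.5404, -0.0708, 0.0352]
eef_rot: [180.0, 0.0, 133.0]
contact_force: [0.3, -1.2, 0.8]
gripper_width: 0.0268
gripper_force: 20.0
```

Emit:
carry_out([
  [0.1, [0, 0, 0.7], [0, 0, 0]],
  [0.1, [0, 0, 0.7], [0, 0, 0]],
  [0.45, [0, 0, 0.7], [0, 0, 0]],
  [0.6, [0, 0, 0], [0, 0, 0]],
  [0.8, [0, 0, 0], [0, 0, 0]],
  [0.8, [0, 0, 0], [0, 0, 0]],
  [0.8, [0, 0, -5], [0, 0, 0]],
  [0.8, [0, 0, -25], [0, 0, 0]],
  [0.8, [0, 0, -60], [0, 0, 0]],
  [0.8, [0, 0, -105], [0, 0, 0]],
  [1, [0, 0, -150], [0, 0, 0]],
  [1, [0, 0, -185], [0, 0, 0]],
])

```text
time_s: 25.5
tcp_pos: [0.5406, -0.0709, 0.2235]
eef_rot: [179.9, 0.1, 133.0]
contact_force: [0.5, 0.7, 0.3]
gripper_width: 0.081
gripper_force: 0.0
```

Run:
```python
from h import *
top(W[3],.04,.1); go((*H["tall"],.22,-176.2))
```

```text
top 0.0765 [ 0.5397 -0.0709  0.0748] [0.013 0.013 0.005]
t 25.55 tcp [ 0.5433 -0.0711  0.2292] rot [179.57   0.42 133.07] j [  13.1    8.1  -15.8    0.2  -65.5 -150.1]
[225.3 256.7   9.5] rv [ 0.004  0.01  -0.885] leg 342 mm
```

Emit:
carry_out([
  [1, [20, 23, 0], [0, 0, -0.1]],
  [1, [45, 52, 0], [0, 0, -0.2]],
  [1, [70, 81, 0], [0, 0, -0.3]],
  [1, [96, 111, 0], [0, 0, -0.4]],
  [1, [122, 141, 0], [0, 0, -0.5]],
  [1, [148, 171, 0], [0, 0, -0.6]],
  [1, [174, 201, 0], [0, 0, -0.7]],
  [1, [198, 229, 0], [0, 0, -0.8]],
  [1, [215, 249, 0], [0, 0, -0.87]],
  [1, [223, 258, 0], [0, 0, -0.887]],
  [1, [223, 258, 0], [0, 0, -0.887]],
  [1, [223, 258, 0], [0, 0, -0.887]],
])

```text
time_s: 26.75
tcp_pos: [0.5765, 0.2677, 0.2199]
eef_rot: [-180.0, -0.0, -176.2]
contact_force: [-0.1, 0.1, -0.1]
gripper_width: 0.0874
gripper_force: 0.0
```

Run:
```python
from h import *
top(H["tall"],.11,.15); go((*H["tall"],.0755,-176.2))
```

```text
top 0.1339 [0.578  0.2685 0.1317] [0.023 0.023 0.006]
t 26.80 tcp [0.5767 0.2673 0.2201] rot [-1.7999e+02 -2.0000e-02 -1.7626e+02] j [  42.4   17.1   -5.1   -0.   -67.8 -128.7]
[ -0.5   1.4 144.6] rv [-0.    -0.    -0.001] leg 145 mm
```

Emit:
carry_out([
  [1, [-1, 1, 35], [0, 0, 0]],
  [1, [-1, 1, 75], [0, 0, 0]],
  [1, [-1, 1, 108], [0, 0, 0]],
  [1, [-1, 1, 130], [0, 0, 0]],
  [1, [-1, 1, 140], [0, 0, 0]],
  [0.5, [-1, 1, 143], [0, 0, 0]],
  [0.5, [-1, 1, 143], [0, 0, 0]],
  [0.1, [-1, 1, 143], [0, 0, 0]],
  [0.1, [-1, 1, 143], [0, 0, 0]],
  [0.1, [-1, 1, 143], [0, 0, 0]],
  [0.1, [-1, 1, 143], [0, 0, 0]],
  [0.1, [-1, 1, 143], [0, 0, 0]],
])

```text
time_s: 28.0
tcp_pos: [0.5778, 0.2694, 0.0774]
eef_rot: [180.0, 0.0, -176.2]
contact_force: [-0.2, 1.2, -0.2]
gripper_width: 0.0369
gripper_force: 0.0
```

Emit:
carry_out([
  [0.1, [0, 0, 0], [0, 0, 0]],
  [0.1, [0, 0, 0], [0, 0, 0]],
  [0.1, [0, 0, 0], [0, 0, 0]],
  [0.1, [0, 0, 0], [0, 0, 0]],
])

```text
time_s: 28.4
tcp_pos: [0.5778, 0.2693, 0.0771]
eef_rot: [180.0, 0.0, -176.2]
contact_force: [-1.1, 0.5, 1.3]
gripper_width: 0.023
gripper_force: 20.0
```

Emit:
carry_out([
  [0.1, [0, 0, -5], [0, 0, 0]],
  [0.1, [0, 0, -15], [0, 0, 0]],
  [0.1, [0, 0, -30], [0, 0, 0]],
  [0.1, [0, 0, -50], [0, 0, 0]],
  [0.1, [0, 0, -75], [0, 0, 0]],
  [0.1, [0, 0, -95], [0, 0, 0]],
  [0.1, [0, 0, -107], [0, 0, 0]],
  [0.1, [0, 0, -112], [0, 0, 0]],
  [0.1, [0, 0, -115], [0, 0, 0]],
  [0.1, [0, 0, -115], [0, 0, 0]],
])

```text
time_s: 29.4
tcp_pos: [0.5775, 0.2691, 0.1917]
eef_rot: [-180.0, -0.0, -176.2]
contact_force: [0.5, 0.7, -0.4]
gripper_width: 0.0235
gripper_force: 20.0
```

Run:
```python
from h import *
s=r.get_state(); print(s["gripper_width"],s["gripper_force"]); go((*W[4],.19,-227))
```

```text
0.023465656420238866 19.99640824020389
t 29.40 tcp [0.5775 0.2691 0.1917] rot [-1.7998e+02 -4.0000e-02 -1.7618e+02] j [  42.5   18.4   -7.2   -0.   -64.5 -128.7]
[  94.5 -295.8    1.8] rv [-0.001 -0.     0.887] leg 311 mm
```

Emit:
carry_out([
  [0.1, [5, -15, 0], [0, 0, 0.05]],
  [0.1, [14, -44, 0], [0, 0, 0.15]],
  [0.1, [24, -75, 0], [0, 0, 0.25]],
  [0.1, [34, -106, 0], [0, 0, 0.35]],
  [0.1, [44, -137, 0], [0, 0, 0.45]],
  [0.1, [54, -168, 0], [0, 0, 0.55]],
  [0.1, [64, -200, 0], [0, 0, 0.65]],
  [0.1, [74, -232, 0], [0, 0, 0.75]],
  [0.1, [84, -262, 0], [0, 0, 0.84]],
  [0.1, [91, -285, 0], [0, 0, 0.88]],
  [0.1, [94, -296, 0], [0, 0, 0.887]],
  [0.1, [94, -296, 0], [0, 0, 0.887]],
])

```text
time_s: 30.6
tcp_pos: [0.5031, -0.0334, 0.1915]
eef_rot: [-179.9, -0.0, 132.9]
contact_force: [0.6, 0.2, -0.3]
gripper_width: 0.0235
gripper_force: 20.0
```

Run:
```python
from h import *
s=r.get_state(); print(s["gripper_width"],s["gripper_force"]); go((*W[4],.0381,-227))
```

```text
0.023528154402748726 19.996312383673285
t 30.60 tcp [ 0.5031 -0.0334  0.1915] rot [-1.7994e+02 -3.0000e-02  1.3294e+02] j [  18.6    6.   -23.4   -0.   -60.7 -155.6]
[  0.9   0.8 153.4] rv [-0.001 -0.001 -0.001] leg 153 mm
```

Emit:
carry_out([
  [0.1, [1, 0, 20], [0, 0, 0]],
  [0.1, [1, 0, 50], [0, 0, 0]],
  [0.1, [1, 0, 85], [0, 0, 0]],
  [0.1, [1, 0, 110], [0, 0, 0]],
  [0.1, [1, 0, 125], [0, 0, 0]],
  [0.1, [1, 0, 135], [0, 0, 0]],
  [0.1, [1, 0, 142], [0, 0, 0]],
  [0.1, [1, 0, 147], [0, 0, 0]],
  [0.1, [1, 0, 150], [0, 0, 0]],
  [0.1, [1, 0, 151], [0, 0, 0]],
  [0.1, [1, 0, 151], [0, 0, 0]],
])

```text
time_s: 31.7
tcp_pos: [0.5033, -0.0315, 0.0414]
eef_rot: [180.0, 0.0, 133.0]
contact_force: [-0.0, 0.2, -0.3]
gripper_width: 0.0232
gripper_force: 20.0
```

Emit:
carry_out([
  [0.1, [0, 0, 1], [0, 0, 0]],
  [0.1, [0, 0, 2], [0, 0, 0]],
  [0.1, [0, 0, 3], [0, 0, 0]],
  [0.1, [0, 0, 3.5], [0, 0, 0]],
  [0.1, [0, 0, 3.5], [0, 0, 0]],
  [0.1, [0, 0, 3.5], [0, 0, 0]],
])

```text
time_s: 32.3
tcp_pos: [0.5032, -0.0316, 0.038]
eef_rot: [180.0, 0.0, 133.0]
contact_force: [-2.0, 0.5, 5.6]
gripper_width: 0.0233
gripper_force: 20.0
```

Touched the floor. Releasing and rising.

Emit:
carry_out([
  [0.45, [0, 0, 0], [0, 0, 0]],
  [0.6, [0, 0, 0], [0, 0, 0]],
  [0.8, [0, 0, 0], [0, 0, 0]],
  [0.8, [0, 0, 0], [0, 0, 0]],
  [0.8, [0, 0, -5], [0, 0, 0]],
  [0.8, [0, 0, -25], [0, 0, 0]],
  [0.8, [0, 0, -60], [0, 0, 0]],
  [0.8, [0, 0, -105], [0, 0, 0]],
  [1, [0, 0, -150], [0, 0, 0]],
  [1, [0, 0, -180], [0, 0, 0]],
  [1, [0, 0, -190], [0, 0, 0]],
  [1, [0, 0, -190], [0, 0, 0]],
])

```text
time_s: 33.5
tcp_pos: [0.5037, -0.0314, 0.2293]
eef_rot: [179.8, 0.1, 133.0]
contact_force: [-0.5, -0.1, -0.8]
gripper_width: 0.0872
gripper_force: 0.0
```

Emit:
carry_out([
  [1, [40, 0, 0], [0, 0, 0]],
  [1, [80, 0, 0], [0, 0, 0]],
  [1, [100, 0, 0], [0, 0, 0]],
  [1, [100, 0, 0], [0, 0, 0]],
  [1, [100, 0, 0], [0, 0, 0]],
  [1, [100, 0, 0], [0, 0, 0]],
])

```text
time_s: 34.1
tcp_pos: [0.4349, 0.0412, 0.2268]
eef_rot: [-179.9, -0.0, 133.0]
contact_force: [-0.4, -0.3, 0.7]
gripper_width: 0.0876
gripper_force: 0.0
```

Run:
```python
from h import *
p,d=r.capture("top"); c=r.get_calibration("top"); P=cloud(c,d).reshape(-1,3)
q,_=r.capture("scene")
for w in [(.6127,-.1513),W[2],W[3],W[4]]:
    Q=P[(np.hypot(P[:,0]-w[0],P[:,1]-w[1])<.024)&(P[:,2]>.045)&(P[:,2]<.105)]
    if len(Q)>5: t=np.percentile(Q[:,2],97); k=Q[Q[:,2]>t-.005]; print("%.4f"%t,((k.min(0)+k.max(0))/2).round(4))
cv2.imwrite("pics/end.png",np.hstack([p[100:300,280:440,::-1].repeat(2,0).repeat(2,1),q[150:350,280:480,::-1].repeat(2,0).repeat(2,1)]))
print(r.get_state()["time_s"],r.get_state()["tcp_pos"])
```

```text
0.0616 [ 0.6137 -0.1507  0.0598]
0.0640 [ 0.5763 -0.1109  0.0617]
34.2 [0.43503439 0.04099732 0.22696117]
```

View pics/end.png

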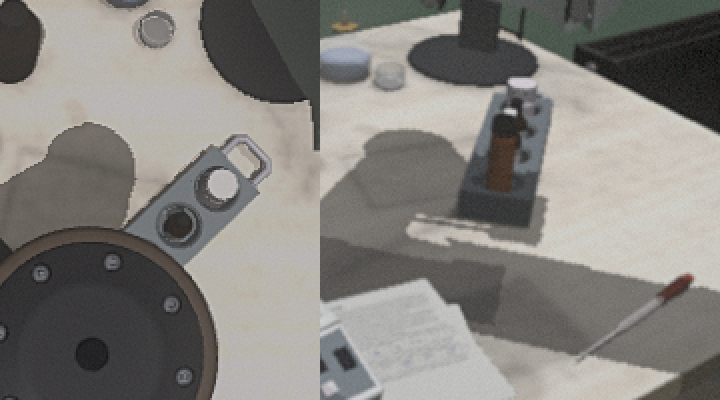

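The final views show all four bottles upright in order. The tall bottle is at (503,150) in well 4, with dropper, oil and squat (522,88) behind it towards the handle. The gripper is clear of them.

```bash
python3 -c "
from plant import r
print(r.close_job())"
```

```text
the job is handed in; nothing more can be done
None
```

The job is handed in at about 34 s: squat, oil, dropper and tall stand upright in wells 1 to 4 counted from the handle, the same order as from the control panel, and the timer and brown bottle were not touched; no verdict was shown.

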